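Wedge the sagging vial platform level

TASK

The hinged platform that carries the vial rack sags at its open front edge. Take the grey wedge, lay it flat on the worktop in front of the middle of that edge, pointing straight at it, and push it under until the platform is level and held snugly up against its stop tabs, then let go; stop as soon as it is snug and do not ram the wedge, do not touch the platform or its stand with the robot, and leave the things around alone.

Things in the scene. Friction and masses are not known exactly. Their poses are not given: they have to be found in the camera images.
- stand: Fixed grey stand, 170 (x) x 182 (y) x 34 mm; cheeks 83 to 91 mm either side of the middle reach 15 mm in front of the platform's edge. Origin under its middle, at worktop height give or take 2 mm (varies, and with it the depth the wedge must go, 12 mm either way). x: level, from the front edge to the rear hinge, the way the wedge is pushed; y along the edge; z up.
- plate: The platform: aluminium plate 140 (x) x 160 (y) x 6 mm with a blue vial rack fixed on it (60 mm and more behind the edge, at most 70 mm above the worktop), 0.56 kg. Origin on its rear hinge, 70 mm behind the stand's; x front to rear, z up. Sags 0.07 rad at the front at the start; swings up until level, where it meets the dark stop tabs above its side edges.
- edge (a point): Middle of the platform's lower front edge, under which the wedge goes, 70 mm in front of the stand's origin. About 10 mm above the worktop when sagging, 20 mm when level (2 mm either way, as the stand). Axes as the platform's.
- wedge_heel (a point): Centre of the wedge's heel block (the grip): 30 (x) x 36 (y) x 56 mm high, centre 28 mm above the flat underside, 15 mm from the rear end. x points to the thin tip, z up. Wedge 155 x 40 mm, 0.08 to 0.17 kg. Sliding it under the sagging edge takes a steady 4 to 11 N (without leaning on it); at the tabs the push climbs steeply: 7 to 11 N above that is snug, 14 N above is ramming. Stays where left.
- wedge_tip (a point): Middle of the lower edge of the wedge's thin tip, 140 mm ahead of the heel's centre. The top rises evenly from 4 mm at the tip, 1 mm per 6 mm, to 25 mm where it meets the heel, 125 mm from the tip. Axes as the heel's.
- dropper: Bystander: small brown dropper bottle, 31 mm across, 105 mm tall, standing loose at the right of the worktop. Origin: centre of its underside.
- filter_pack: Bystander: small flat carton, 48 x 80 x 30 mm, loose near the front of the worktop. Origin: centre of its underside.
- tape_roll: Bystander: roll of tape, 67 mm across, 19 mm high, lying loose at the right. Origin: centre of its underside.

How it is judged:
By the outcome, as a careful person would: the job done as asked, in the order asked, and still so for the second after the job is handed in, with the robot touching nothing.
It also fails if it takes over 59 s, if anything falls off the work surface, if the arm or the gripper's body presses on something with over 40 N, if the wrist force passes 120 N, or if a joint passes its speed limit or range.

ROBOT

A 7-joint arm with a two-finger parallel gripper is mounted at the origin on a cart in front of the work surface, level with it; the furniture and walls round the work are solid. World frame = base frame: x ahead of the robot, y to its left, z up, the work surface at z = 0. Lengths are in mm, angles in rad, forces in N, time in s.
With the tool pointing down it reaches from about 400 to 925 mm from the base axis. Payload 5.6 kg.
Tool frame: the origin (TCP) lies at the centre of the arm's flange, where the gripper is bolted on; the fingertips stand 173 mm ahead of it and the grasp point (between the pads) lies 155 mm ahead of it (robot.grip_point_offset is the distance from the TCP to the grasp point, in mm); z points along the fingers, y is the direction in which the jaws open and shut (so a half turn about z gives the same grasp; the last joint's range is limited). The gripper opens to 85 mm and grips with 20 to 120 N. Pads are 22 mm wide; open, the fingers measure 114 mm over their backs; the gripper's body (76 mm by 85 mm) begins 54 mm behind the grasp point. The pads swing forward as they close: fully open they stand 13 mm farther back than shut.
Start: joints at [1.131, 0.468, -0.012, 1.603, 0.006, 1.071, -0.056], TCP at [251.17, -599.513, 404.69] pointing down, gripper open.
Joint ranges: [-2.53, 2.53], [-0.31, 2.02], [-1.57, 1.55], [0.28, 2.44], [-1.29, 4.43], [0.15, 1.84], [-2.92, 2.92]. Speed limits (rad/s): [2.57, 2.57, 3.14, 3.14, 3.14, 3.14, 3.14].

INTERFACE

Orientations are given as a 3x3 rotation matrix whose columns are the frame's x, y, z axes.
In Python, from workcell import read_state, imaging, ticket, robot gives the robot as it stands. The module is installed in compiled form; this text tells all that it offers.
- The arm moves only by the tool step_arm, never from a script. Its argument "increments" is a list of rows, each an object with "translation": the shift along the tool's x, y, z in units of 0.5 m (1.0 is 0.5 m), a list of three; "rotation": the turn, a rotation vector about the tool's x, y, z in units of 90 degrees (1.0 is 90 degrees), a list of three; "claw": the opening in per cent of the stroke, from 0 (shut) to 100 (fully open). In form: [{"translation": [x, y, z], "rotation": [wx, wy, wz], "claw": claw}, ...]. A call has 1 to 20 rows; each row is the pose to reach, as a shift and turn from the pose commanded when the call began, along the tool's axes at that moment; what a row does not reach only later rows make up. A row lasts 1/12 s, in which the tool goes at most 41.7 mm and 7.16 degrees, less where a joint would pass 70% of its speed; a pose out of reach is approached as far as the arm can. A call with a number of a shift or a turn outside -1 to 1 is refused whole. A call with a gripper value outside its range is refused whole. The fingers move at their own pace and stop on an object; "squeeze" is the grip in N (left out, the last holds). Time passes only in rows, so rows that repeat a pose let the fingers close. It gives the time, the measured TCP pose, the force and the opening at its end, in the units of the state.
- read_state(): the state, without advancing time (a new reading comes with each control period).
- imaging.camera(name): name is "side" or "top"; returns the picture (384x512x3 uint8, blue, green, red); there is no depth.
- imaging.get_calibration(name): a dict with "fx", "fy", "cx", "cy" (pixels), "T" (4x4, takes a point from camera to world coordinates). Camera axes: x right, y down, z forward; pixel columns grow to the right and rows downward; lengths in mm; the calibration is good to about 2 mm. A picture is of the moment at which its call begins. get_calibration takes no time and is no camera call.
- ticket.job_done(): hands the job in, once; it reports no verdict.
The state is a dict: "time": time; "joint_positions": joint angles; "joint_vel": joint speeds; "joint_efforts": joint torques, N m; "eef_pos": TCP position; "orientation": TCP orientation; "force": force on the tool from outside, world axes, zero at the start; "moment": the same for the moment, N m; "width": finger opening in mm.
Only numpy, scipy, OpenCV 4.12 (cv2) and the standard library are available. Lean on these libraries where they do the work, as an engineer would, in place of code of your own. Each camera call takes 0.05 s, during which the arm holds its last target.

## Working session

There is one attempt and no reset: what is moved stays moved. The work goes in short steps, Python scripts to look and compute and a tool call to move; the robot and the scene stay as the last step left them, time stands still between calls to the robot, and variables do not carry over. Pictures are saved under pics/ and viewed, and the job is handed in when it is done.

Besides the shell and the picture viewer there is one more tool, called as name(argument=value, ...), one argument or row to a line, values as JSON. step_arm: Moves the arm, as the interface text tells. Shifts and turns lie within -1 to 1; 1 stands for 0.5 m of shift or 90 degrees of turn. Its arguments: {"type":"object","properties":{"increments":{"type":"array","items":{"type":"object","properties":{"translation":{"type":"array","items":{"type":"number"}},"rotation":{"type":"array","items":{"type":"number"}},"claw":{"type":"number"}}}},"squeeze":{"type":"number"}},"required":["increments"]}

```bash
mkdir -p pics
python3 - <<'E'
from workcell import read_state, imaging, ticket, robot
import cv2
s=read_state();print(s)
for n in("side","top"):
    cv2.imwrite(f"pics/{n}0.png",imaging.camera(n));c=imaging.get_calibration(n);print(n,c)
E
```

```text
{'time': 0.0, 'joint_positions': array([ 1.13099271,  0.46842141, -0.01160727,  1.60360011,  0.00596962,
        1.07139443, -0.05627737]), 'joint_vel': array([ 0.00103199,  0.00083132, -0.00122755,  0.00137237,  0.00032981,
       -0.00124914, -0.00048277]), 'joint_efforts': array([-3.33202888e-04, -5.32397890e+01,  2.13914097e-02, -2.51306874e+01,
        1.13642769e-02,  7.88239675e-03,  3.17052002e-05]), 'eef_pos': array([ 251.0780501 , -599.29238014,  403.71906669]), 'orientation': array([[ 9.22321099e-01,  3.86423582e-01, -7.78447441e-04],
       [ 3.86424355e-01, -9.22319698e-01,  1.61036221e-03],
       [-9.56954736e-05, -1.78608209e-03, -9.99998400e-01]]), 'force': array([-0.87985882, -0.10040547, -0.72911892]), 'moment': array([-0.03982969, -0.00095883,  0.0103973 ]), 'width': 85.5889340313715}
side {'fx': 361.9369380971795, 'fy': 361.9369380971795, 'cx': 249.327976484171, 'cy': 189.88881329214226, 'T': array([[ 9.95779538e-01, -4.95000680e-02,  7.72842462e-02,
         4.06883680e+02],
       [-9.13387981e-02, -4.52267072e-01,  8.87193169e-01,
        -9.83934352e+02],
       [-8.96300246e-03, -8.90507855e-01, -4.54879573e-01,
         4.94147644e+02],
       [ 0.00000000e+00,  0.00000000e+00,  0.00000000e+00,
         1.00000000e+00]])}
top {'fx': 428.47793381904796, 'fy': 428.47793381904796, 'cx': 257.2591030777594, 'cy': 190.2149377737735, 'T': array([[-1.30042877e-02, -9.93359437e-01,  1.14314992e-01,
         3.22162458e+02],
       [-9.99870049e-01,  1.18291185e-02, -1.09524677e-02,
        -6.95489244e+01],
       [ 9.52749157e-03, -1.14442566e-01, -9.93384178e-01,
         1.34997673e+03],
       [ 0.00000000e+00,  0.00000000e+00,  0.00000000e+00,
         1.00000000e+00]])}
```

View pics/side0.png

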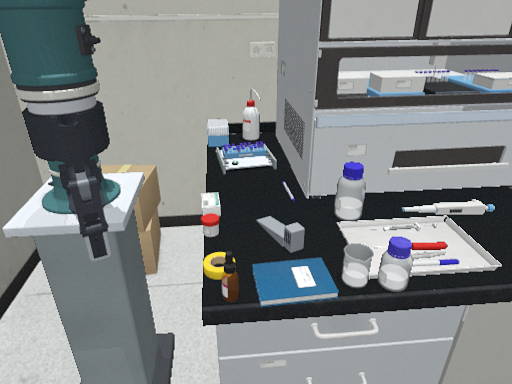

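View pics/top0.png

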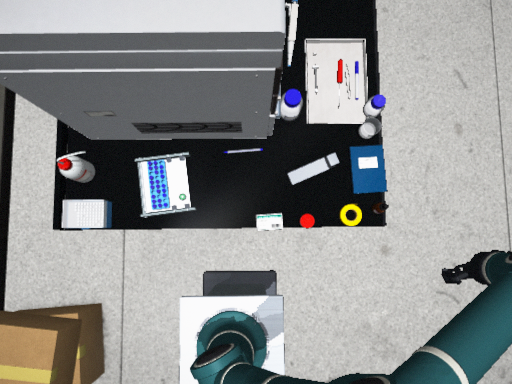

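Run:
```python
import cv2,numpy as np
t=cv2.imread('pics/top0.png');s=cv2.imread('pics/side0.png')
a=cv2.resize(t[140:230,125:215],None,fx=6,fy=6,interpolation=cv2.INTER_CUBIC)
b=cv2.resize(t[140:200,275:350],None,fx=6,fy=6,interpolation=cv2.INTER_CUBIC)
cv2.imwrite('pics/a.png',a);cv2.imwrite('pics/b.png',b)
cv2.imwrite('pics/c.png',cv2.resize(s[130:260,200:320],None,fx=4.5,fy=4.5,interpolation=cv2.INTER_CUBIC))
```

```text
(no output)
```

View pics/a.png

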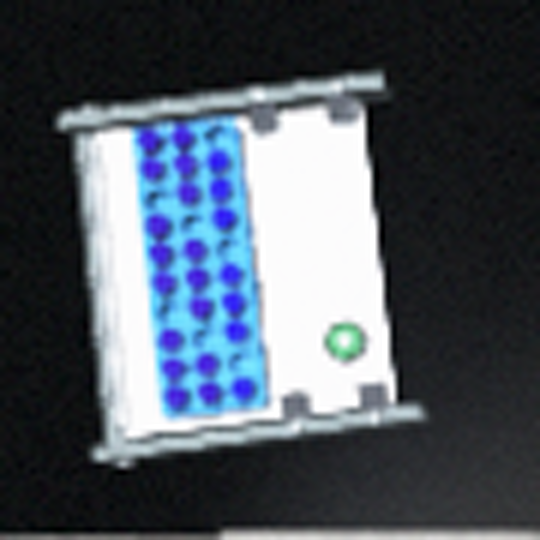

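View pics/b.png

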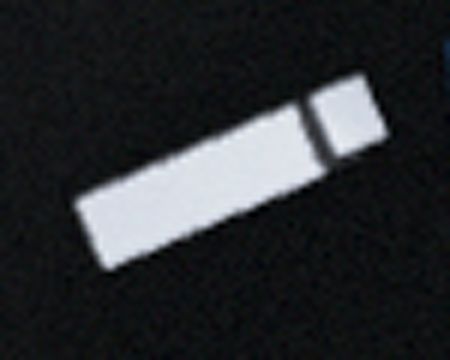

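View pics/c.png

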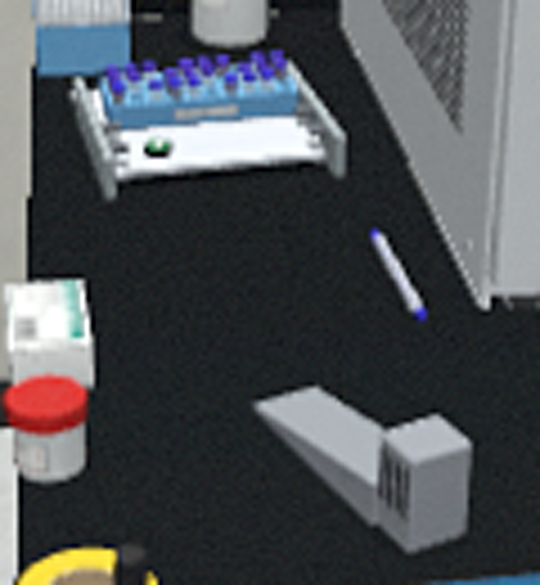

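```bash
cat > h.py <<'E'
import cv2,numpy as np
from workcell import read_state, imaging, ticket, robot
def ray(n,u,v,z):
    c=imaging.get_calibration(n);T=c['T']
    d=T[:3,:3]@np.array([(u-c['cx'])/c['fx'],(v-c['cy'])/c['fy'],1.]);o=T[:3,3]
    return o+d*(z-o[2])/d[2]
def proj(n,p):
    c=imaging.get_calibration(n);T=c['T'];q=T[:3,:3].T@(np.array(p,float)-T[:3,3])
    return np.array([c['cx']+c['fx']*q[0]/q[2],c['cy']+c['fy']*q[1]/q[2]])
def blob(img,roi,thr,f=8):
    x0,y0,x1,y1=roi
    g=cv2.cvtColor(img[y0:y1,x0:x1],cv2.COLOR_BGR2GRAY)
    g=cv2.resize(g,None,fx=f,fy=f,interpolation=cv2.INTER_CUBIC)
    m=(g>thr).astype(np.uint8)
    cs,_=cv2.findContours(m,cv2.RETR_EXTERNAL,cv2.CHAIN_APPROX_NONE)
    c=max(cs,key=cv2.contourArea)[:,0].astype(float)
    return (c+.5)/f-.5+[x0,y0],m
E
python3 - <<'E'
from h import *
t=cv2.imread('pics/top0.png')
c,m=blob(t,(125,142,215,224),110)
r=cv2.minAreaRect(c.astype(np.float32));B=cv2.boxPoints(r);print('stand',r)
P=np.array([ray('top',u,v,34)[:2] for u,v in B]);print(P.round(1),P.mean(0),[np.linalg.norm(P[i]-P[i-1]).round(1) for i in range(4)])
for thr in(110,):
  c,m=blob(t,(275,145,348,195),thr)
  r=cv2.minAreaRect(c.astype(np.float32));B=cv2.boxPoints(r);print('wedge',r,B)
  for z in (0,4,25,56): print(z,np.array([ray('top',u,v,z)[:2] for u,v in B]).round(1).tolist())
f=lambda u,v,x0,y0:((u+.5)/6-.5+x0,(v+.5)/6-.5+y0)
print('heel top corners z56',[ray('top',*f(u,v,275,140),56)[:2].round(1) for u,v in((310,95),(362,73),(390,134),(335,160))])
print('tip corners z4',[ray('top',*f(u,v,275,140),4)[:2].round(1) for u,v in((75,203),(108,271))])
print('plate front corners z16',[ray('top',*f(u,v,125,140),16)[:2].round(1) for u,v in((362,102),(398,400))])
print('cheek front ends z34',[ray('top',*f(u,v,125,140),34)[:2].round(1) for u,v in((384,82),(425,413))])
g=lambda u,v:((u+.5)/4.5-.5+200,(v+.5)/4.5-.5+130)
print('side heel top',[ray('side',*g(u,v),56)[:2].round(1) for u,v in((380,432),(435,412),(471,440),(413,463))])
print('side tip z4',[ray('side',*g(u,v),4)[:2].round(1) for u,v in((253,403),(318,386))])
print('side plate front corners z16',[ray('side',*g(u,v),16)[:2].round(1) for u,v in((118,172),(332,158))])
print('side cheek bottoms z0',[ray('side',*g(u,v),0)[:2].round(1) for u,v in((109,198),(339,177))])
E
```

```text
stand ((164.2777862548828, 184.54466247558594), (60.59552764892578, 55.427249908447266), 83.17761993408203)
[[579.8 300.6]
 [598.8 129.8]
 [410.6 106.7]
 [392.5 274.9]] [495.42234456 202.98967306] [np.float64(189.1), np.float64(171.8), np.float64(189.6), np.float64(169.1)]
wedge ((307.8704833984375, 170.72422790527344), (13.542179107666016, 40.74076461791992), 66.03751373291016) [[286.5058  172.80992]
 [323.73517 156.26353]
 [329.23517 168.63853]
 [292.0058  185.18492]]
0 [[532.3, -178.4], [584.5, -299.0], [544.2, -315.3], [492.3, -195.1]]
4 [[531.6, -178.1], [583.7, -298.3], [543.5, -314.6], [491.8, -194.7]]
25 [[528.4, -176.4], [579.7, -294.7], [540.1, -310.8], [489.1, -192.8]]
56 [[523.5, -173.9], [573.6, -289.4], [535.0, -305.1], [485.2, -189.9]]
heel top corners z56 [array([ 576.2, -297.3]), array([ 587.4, -324.3]), array([ 555.5, -337.6]), array([ 542.3, -309. ])]
tip corners z4 [array([ 529.7, -179.9]), array([ 493.2, -196.6])]
plate front corners z16 [array([585.3, 142.8]), array([427.8, 123.1])]
cheek front ends z34 [array([592.2, 128.6]), array([419.6, 106.7])]
side heel top [array([ 542.2, -311.9]), array([ 573.1, -296.5]), array([ 585.3, -323.8]), array([ 553.1, -340.6])]
side tip z4 [array([ 491.7, -194.4]), array([ 531.2, -179.8])]
side plate front corners z16 [array([425.6, 116.5]), array([585.4, 124.8])]
side cheek bottoms z0 [array([418.1, 106.4]), array([591.1, 125.4])]
```

Run:
```python
from h import *
t=cv2.imread('pics/top0.png');s=cv2.imread('pics/side0.png')
for n,i in(('top',t),('side',s)):
    hsv=cv2.cvtColor(i,cv2.COLOR_BGR2HSV)
    m=cv2.inRange(hsv,(95,120,40),(112,255,160))
    x0,y0,x1,y1=(345,140,390,200) if n=='top' else (245,250,345,310)
    k=np.zeros_like(m);k[y0:y1,x0:x1]=m[y0:y1,x0:x1]
    cs,_=cv2.findContours(k,0,2);c=max(cs,key=cv2.contourArea)
    B=cv2.approxPolyDP(c,3,True)[:,0];print(n,B.tolist())
    for z in(0,15,30): print(z,[ray(n,u,v,z)[:2].round(0).tolist() for u,v in B])
# target numbers
R=read_state()['orientation'];p=read_state()['eef_pos']
tgt=np.array([563.5,-315.5,310]);print((R.T@(tgt-p)/500).round(4))
a=np.radians(112.1);Rt=np.array([[np.cos(a),np.sin(a),0],[np.sin(a),-np.cos(a),0],[0,0,-1]]);
from scipy.spatial.transform import Rotation as Q
print(Q.from_matrix(R.T@Rt).as_rotvec()/(np.pi/2))
```

```text
top [[381, 144], [349, 147], [353, 193], [386, 190]]
0 [[623.0, -485.0], [614.0, -381.0], [465.0, -388.0], [473.0, -494.0]]
15 [[619.0, -480.0], [611.0, -378.0], [463.0, -385.0], [472.0, -489.0]]
30 [[616.0, -476.0], [607.0, -374.0], [462.0, -381.0], [470.0, -485.0]]
side [[338, 292], [321, 257], [252, 264], [256, 275], [253, 278], [258, 284], [255, 286], [260, 294], [271, 298], [267, 299], [274, 298], [273, 294], [281, 298], [286, 293], [292, 295], [284, 297]]
0 [[621.0, -470.0], [618.0, -360.0], [465.0, -368.0], [469.0, -404.0], [462.0, -413.0], [470.0, -432.0], [464.0, -437.0], [471.0, -460.0], [491.0, -473.0], [483.0, -474.0], [496.0, -473.0], [496.0, -462.0], [509.0, -474.0], [521.0, -462.0], [532.0, -469.0], [515.0, -472.0]]
15 [[615.0, -485.0], [611.0, -379.0], [463.0, -387.0], [467.0, -422.0], [461.0, -430.0], [468.0, -448.0], [462.0, -453.0], [469.0, -476.0], [488.0, -488.0], [480.0, -490.0], [493.0, -489.0], [493.0, -478.0], [506.0, -490.0], [518.0, -478.0], [528.0, -484.0], [512.0, -488.0]]
30 [[608.0, -501.0], [605.0, -398.0], [461.0, -406.0], [466.0, -440.0], [459.0, -448.0], [467.0, -465.0], [460.0, -470.0], [467.0, -492.0], [485.0, -504.0], [478.0, -505.0], [491.0, -504.0], [490.0, -494.0], [503.0, -505.0], [514.0, -494.0], [524.0, -500.0], [509.0, -503.0]]
[ 0.7957 -0.2817  0.188 ]
[-9.00186979e-04 -7.37198981e-04 -9.92950699e-01]
```

step_arm(
  increments=[
    {"translation":[0.796,-0.282,0.188],"rotation":[0,0,-0.993],"claw":100},
    {"translation":[0.796,-0.282,0.188],"rotation":[0,0,-0.993],"claw":100},
    {"translation":[0.796,-0.282,0.188],"rotation":[0,0,-0.993],"claw":100},
    {"translation":[0.796,-0.282,0.188],"rotation":[0,0,-0.993],"claw":100},
    {"translation":[0.796,-0.282,0.188],"rotation":[0,0,-0.993],"claw":100},
    {"translation":[0.796,-0.282,0.188],"rotation":[0,0,-0.993],"claw":100},
    {"translation":[0.796,-0.282,0.188],"rotation":[0,0,-0.993],"claw":100},
    {"translation":[0.796,-0.282,0.188],"rotation":[0,0,-0.993],"claw":100},
    {"translation":[0.796,-0.282,0.188],"rotation":[0,0,-0.993],"claw":100},
    {"translation":[0.796,-0.282,0.188],"rotation":[0,0,-0.993],"claw":100},
    {"translation":[0.796,-0.282,0.188],"rotation":[0,0,-0.993],"claw":100},
    {"translation":[0.796,-0.282,0.188],"rotation":[0,0,-0.993],"claw":100},
    {"translation":[0.796,-0.282,0.188],"rotation":[0,0,-0.993],"claw":100},
    {"translation":[0.796,-0.282,0.188],"rotation":[0,0,-0.993],"claw":100},
    {"translation":[0.796,-0.282,0.188],"rotation":[0,0,-0.993],"claw":100},
    {"translation":[0.796,-0.282,0.188],"rotation":[0,0,-0.993],"claw":100},
    {"translation":[0.796,-0.282,0.188],"rotation":[0,0,-0.993],"claw":100},
    {"translation":[0.796,-0.282,0.188],"rotation":[0,0,-0.993],"claw":100},
  ],
)

```text
time: 1.6
eef_pos: [563.6, -315.9, 310.8]
orientation: [[-0.375, 0.927, 0.0], [0.927, 0.375, -0.0], [-0.0, -0.0, -1.0]]
force: [0.4, 0.2, -0.6]
width: 85.3
```

Run:
```python
from h import *
for n in("side","top"):
    i=imaging.camera(n); cv2.imwrite(f"pics/{n}1.png",i)
s=cv2.imread('pics/side1.png')
cv2.imwrite('pics/s1.png',cv2.resize(s[100:300,180:380],None,fx=3,fy=3))
q=read_state();print(q['joint_positions'],q['force'],q['width'],np.degrees(np.arctan2(q['orientation'][1,0],q['orientation'][0,0])))
```

```text
[ 0.76248525  0.60922654 -0.4252146   1.66427031  0.29849673  0.9327312
  0.61075379] [-0.11940364 -0.45521951 -0.12711182] 85.2185798386651 112.06336766294264
```

View pics/s1.png

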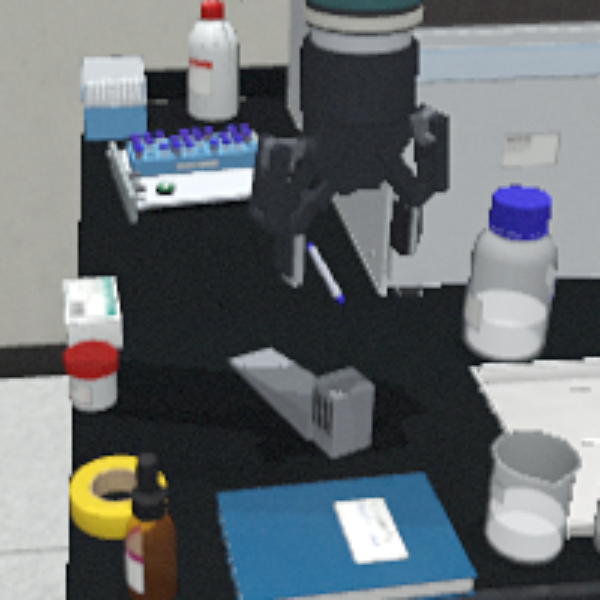

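The side view shows the gripper centred above the heel (about pixel 345,400 in the crop), with bystanders clear. I'll descend and close.

step_arm(
  increments=[
    {"translation":[0,0,0.08],"rotation":[0,0,0],"claw":100},
    {"translation":[0,0,0.14],"rotation":[0,0,0],"claw":100},
    {"translation":[0,0,0.19],"rotation":[0,0,0],"claw":100},
    {"translation":[0,0,0.22],"rotation":[0,0,0],"claw":100},
    {"translation":[0,0,0.24],"rotation":[0,0,0],"claw":100},
    {"translation":[0,0,0.24],"rotation":[0,0,0],"claw":100},
    {"translation":[0,0,0.24],"rotation":[0,0,0],"claw":70},
    {"translation":[0,0,0.24],"rotation":[0,0,0],"claw":55},
    {"translation":[0,0,0.24],"rotation":[0,0,0],"claw":45},
    {"translation":[0,0,0.24],"rotation":[0,0,0],"claw":30},
    {"translation":[0,0,0.24],"rotation":[0,0,0],"claw":20},
    {"translation":[0,0,0.24],"rotation":[0,0,0],"claw":0},
    {"translation":[0,0,0.24],"rotation":[0,0,0],"claw":0},
    {"translation":[0,0,0.24],"rotation":[0,0,0],"claw":0},
    {"translation":[0,0,0.24],"rotation":[0,0,0],"claw":0},
  ],
  squeeze=60,
)

```text
time: 2.95
eef_pos: [564.4, -316.0, 192.2]
orientation: [[-0.376, 0.927, 0.002], [0.927, 0.376, -0.001], [-0.002, 0.001, -1.0]]
force: [-0.7, -0.2, 6.2]
width: 35.2
```

Run:
```python
from h import *
for n in("side","top"):
    i=imaging.camera(n); cv2.imwrite(f"pics/{n}2.png",i)
s=cv2.imread('pics/side2.png')
t=cv2.imread('pics/top2.png')
cv2.imwrite('pics/s2.png',np.hstack([cv2.resize(s[100:300,180:380],None,fx=2,fy=2),cv2.resize(t[100:300,200:400],None,fx=2,fy=2)]))
q=read_state();print(q['force'],q['moment'],q['width'])
```

```text
[-1.22117245  0.2001463   6.9723779 ] [-0.03422085  0.11157371 -0.01189076] 34.97714123874121
```

View pics/s2.png

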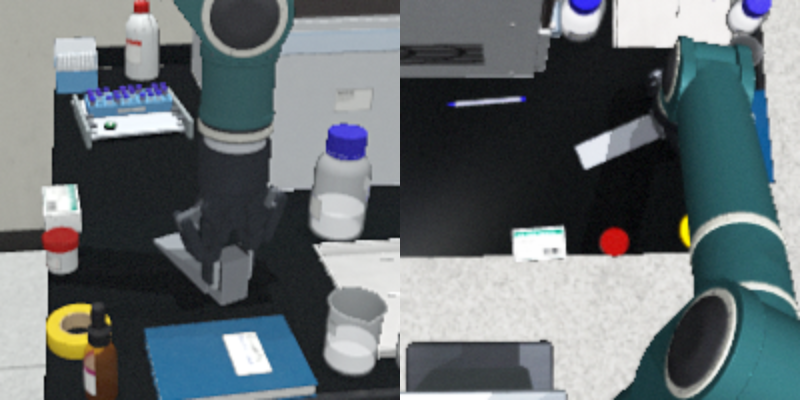

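Grasp is good (width about 35 mm, wedge between the fingers). Next I work out the lift and transfer.

Run:
```python
from h import *
t=cv2.imread('pics/top0.png')
print('pen',[ray('top',u,v,5)[:2].round(0) for u,v in((225,152),(261,150))])
q=read_state();R=q['orientation'];p=q['eef_pos']
a=np.radians(97.0);d=np.array([np.cos(a),np.sin(a),0])
E=np.array([504.5,132,0]);tgt=E-d*(175-1.5);tgt[2]=p[2]+40
print(tgt,(R.T@(tgt-p)/500).round(4),'turn',(112.06-97)/90)
```

```text
pen [array([601.,  17.]), array([606., -98.])]
[525.64433108 -40.20675731 232.23425279] [ 0.5401  0.1357 -0.081 ] turn 0.16733333333333336
```

step_arm(
  increments=[
    {"translation":[0,0,-0.04],"rotation":[0,0,0],"claw":0},
    {"translation":[0,0,-0.08],"rotation":[0,0,0],"claw":0},
    {"translation":[0.06,0.015,-0.081],"rotation":[0,0,0.03],"claw":0},
    {"translation":[0.12,0.03,-0.081],"rotation":[0,0,0.06],"claw":0},
    {"translation":[0.18,0.045,-0.081],"rotation":[0,0,0.09],"claw":0},
    {"translation":[0.24,0.06,-0.081],"rotation":[0,0,0.12],"claw":0},
    {"translation":[0.3,0.075,-0.081],"rotation":[0,0,0.167],"claw":0},
    {"translation":[0.36,0.09,-0.081],"rotation":[0,0,0.167],"claw":0},
    {"translation":[0.42,0.106,-0.081],"rotation":[0,0,0.167],"claw":0},
    {"translation":[0.48,0.121,-0.081],"rotation":[0,0,0.167],"claw":0},
    {"translation":[0.52,0.131,-0.081],"rotation":[0,0,0.167],"claw":0},
    {"translation":[0.54,0.136,-0.081],"rotation":[0,0,0.167],"claw":0},
    {"translation":[0.54,0.136,-0.081],"rotation":[0,0,0.167],"claw":0},
    {"translation":[0.54,0.136,-0.081],"rotation":[0,0,0.167],"claw":0},
    {"translation":[0.54,0.136,-0.081],"rotation":[0,0,0.167],"claw":0},
    {"translation":[0.54,0.136,-0.081],"rotation":[0,0,0.167],"claw":0},
  ],
)

```text
time: 4.38
eef_pos: [525.4, -42.0, 231.0]
orientation: [[-0.12, 0.993, -0.0], [0.993, 0.12, -0.001], [-0.001, -0.0, -1.0]]
force: [0.1, 0.8, -1.2]
width: 35.5
```

Run:
```python
from h import *
for n in("side","top"):
    i=imaging.camera(n); cv2.imwrite(f"pics/{n}3.png",i)
s=cv2.imread('pics/side3.png')
t=cv2.imread('pics/top3.png')
cv2.imwrite('pics/s3.png',cv2.resize(s[110:250,200:340],None,fx=4,fy=4,interpolation=2))
cv2.imwrite('pics/t3.png',cv2.resize(t[130:230,130:270],None,fx=5,fy=5,interpolation=2))
q=read_state();print(q['force'],q['moment'],q['width'],np.degrees(np.arctan2(q['orientation'][1,0],q['orientation'][0,0])))
```

```text
[-0.03744277 -0.2995495  -1.72205056] [-0.00855279 -0.005602   -0.02146821] 35.604333821311386 96.92483293232372
```

View pics/s3.png

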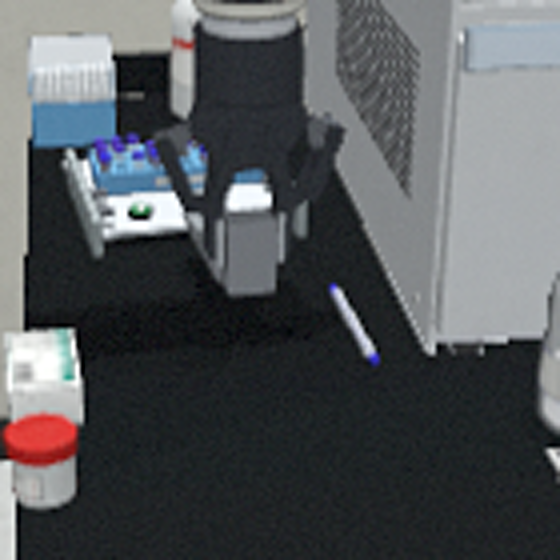

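View pics/t3.png

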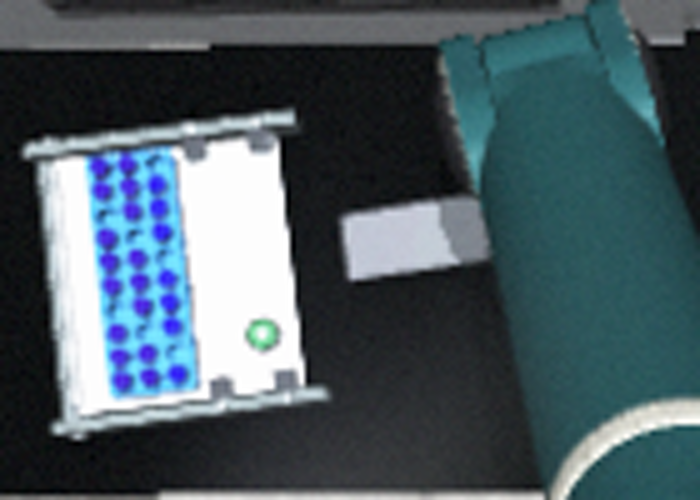

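Run:
```python
from h import *
f=lambda u,v:((u+.5)/5-.5+130,(v+.5)/5-.5+130)
L=[ray('top',*f(u,v),z)[:2] for u,v,z in((342,215,44),(350,282,44))]
print('tip',np.round(L,1),np.mean(L,0))
S=[ray('top',*f(u,v),z)[:2] for u,v,z in((432,200,57),(440,266,57))]
print('slope edge pts',np.round(S,1),np.mean(S,0))
P=[ray('top',*f(u,v),16)[:2] for u,v in((280,140),(303,392))]
print('plate',np.round(P,1),np.mean(P,0))
C=[ray('top',*f(u,v),34)[:2] for u,v in((297,118),(328,394))]
print('cheek',np.round(C,1),np.mean(C,0))
# sub-pixel line fits
t=cv2.cvtColor(cv2.imread('pics/top3.png'),cv2.COLOR_BGR2GRAY).astype(float)
def edges(rows):
    out=[]
    for r in rows:
        pass
    return out
# front plate edge: per row rightmost crossing near cols 180..196
pts=[]
for v in range(162,203):
    g=t[v,178:198]; thr=120
    k=[i for i in range(len(g)-1) if g[i]>thr>=g[i+1]]
    if k: i=k[-1]; pts.append((178+i+(g[i]-thr)/(g[i]-g[i+1]),v))
W=np.array([ray('top',u,v,16)[:2] for u,v in pts]);vx,vy,x0,y0=cv2.fitLine(W.astype(np.float32),cv2.DIST_HUBER,0,.01,.01).ravel()
print('front edge angle',np.degrees(np.arctan2(vy,vx)),x0,y0,len(W))
def rowedge(cols,lo,hi,z,up):
    pts=[]
    for u in cols:
        g=t[lo:hi,u];thr=100
        k=[i for i in range(len(g)-1) if (g[i]<thr<=g[i+1] if up else g[i]>thr>=g[i+1])]
        if k:
            i=k[0];pts.append((u,lo+i+(thr-g[i])/(g[i+1]-g[i])))
    W=np.array([ray('top',*p,z)[:2] for p in pts]);l=cv2.fitLine(W.astype(np.float32),cv2.DIST_HUBER,0,.01,.01).ravel();return np.degrees(np.arctan2(l[1],l[0]))%180,l[2:],W
for n,a in(('wedge far',(range(201,214),163,178,52,True)),('wedge near',(range(203,214),177,195,52,False))):
    A,l,W=rowedge(*a);print(n,A,l,W[[0,-1]].round(1).tolist())
```

```text
tip [[529.2  97.8]
 [487.6  92.8]] [508.38924202  95.27191323]
slope edge pts [[535.8  41.3]
 [495.1  36.5]] [515.43118161  38.89317706]
plate [[582.  140.6]
 [422.4 125.3]] [502.19860662 132.95419693]
cheek [[592.3 127.3]
 [419.6 107.3]] [505.96707846 117.29985275]
front edge angle 6.8948965 500.1908 132.42673 41
wedge far 99.00956 [532.2875   70.47071] [[529.9, 87.6], [535.8, 50.9]]
wedge near 98.00137 [491.0299    65.879845] [[488.6, 81.4], [493.3, 50.9]]
```

The wedge tip is at (508, 95), and its axis hits the edge middle at about (504, 132) to within 1–2 mm, pointing 97° like the stand. I'll lower it onto the worktop.

step_arm(
  increments=[
    {"translation":[0,0,0.03],"rotation":[0,0,0],"claw":0},
    {"translation":[0,0,0.055],"rotation":[0,0,0],"claw":0},
    {"translation":[0,0,0.068],"rotation":[0,0,0],"claw":0},
    {"translation":[0,0,0.075],"rotation":[0,0,0],"claw":0},
    {"translation":[0,0,0.077],"rotation":[0,0,0],"claw":0},
    {"translation":[0,0,0.077],"rotation":[0,0,0],"claw":0},
    {"translation":[0,0,0.077],"rotation":[0,0,0],"claw":0},
  ],
)

```text
time: 5.07
eef_pos: [525.3, -39.9, 192.6]
orientation: [[-0.123, 0.992, 0.0], [0.992, 0.123, 0.0], [0.0, 0.0, -1.0]]
force: [1.0, -0.5, -1.4]
width: 35.5
```

Run:
```python
from h import *
for n in("side","top"):
    i=imaging.camera(n); cv2.imwrite(f"pics/{n}4.png",i)
s=cv2.imread('pics/side4.png')
t=cv2.imread('pics/top4.png')
cv2.imwrite('pics/s4.png',np.hstack([cv2.resize(s[120:220,200:300],None,fx=4,fy=4,interpolation=2),cv2.resize(t[140:240,140:240],None,fx=4,fy=4,interpolation=2)]))
q=read_state();print(q['eef_pos'],q['force'],q['moment'],q['width'])
```

```text
[525.33424599 -39.90567173 192.73100683] [ 0.31111095 -1.48226483 -1.26436911] [-0.03649528  0.03027139  0.07033084] 35.32252365672133
```

View pics/s4.png

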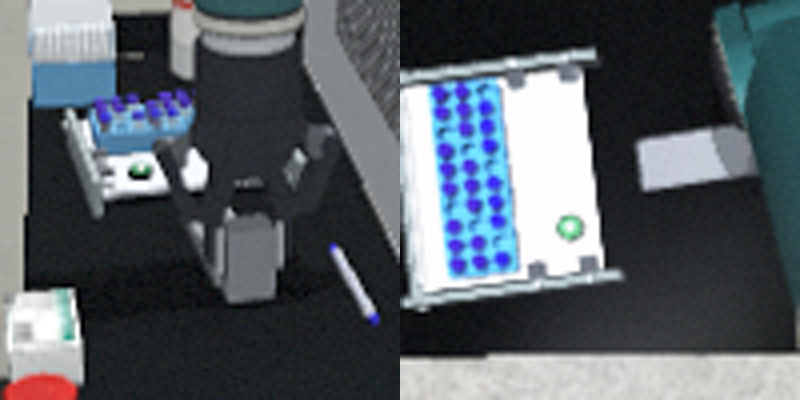

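step_arm(
  increments=[
    {"translation":[0,0,0.001],"rotation":[0,0,0],"claw":0},
    {"translation":[0,0,0.001],"rotation":[0,0,0],"claw":0},
    {"translation":[0,0,0.001],"rotation":[0,0,0],"claw":0},
  ],
)

```text
time: 5.42
eef_pos: [525.2, -39.9, 192.2]
orientation: [[-0.123, 0.992, 0.0], [0.992, 0.123, -0.0], [-0.0, 0.0, -1.0]]
force: [0.7, 0.3, -2.0]
width: 35.6
```

step_arm(
  increments=[
    {"translation":[0,0,0.0006],"rotation":[0,0,0],"claw":0},
    {"translation":[0,0,0.0006],"rotation":[0,0,0],"claw":0},
    {"translation":[0,0,0.0006],"rotation":[0,0,0],"claw":0},
  ],
)

```text
time: 5.67
eef_pos: [525.2, -39.9, 192.2]
orientation: [[-0.123, 0.992, 0.0], [0.992, 0.123, -0.0], [-0.0, 0.0, -1.0]]
force: [-1.8, 0.5, 2.7]
width: 35.3
```

step_arm(
  increments=[
    {"translation":[0,0,0],"rotation":[0,0,0],"claw":0},
    {"translation":[0,0,0],"rotation":[0,0,0],"claw":0},
  ],
)

```text
time: 5.83
eef_pos: [525.3, -39.9, 192.2]
orientation: [[-0.123, 0.992, 0.0], [0.992, 0.123, -0.0], [-0.0, 0.0, -1.0]]
force: [-1.4, 0.3, 5.1]
width: 35.6
```

step_arm(
  increments=[
    {"translation":[0,0,0],"rotation":[0,0,0],"claw":0},
  ],
)

```text
time: 5.92
eef_pos: [525.2, -39.9, 192.2]
orientation: [[-0.123, 0.992, 0.0], [0.992, 0.123, -0.0], [-0.0, 0.0, -1.0]]
force: [-2.6, 0.6, 5.5]
width: 35.5
```

step_arm(
  increments=[
    {"translation":[0.01,0,-0.0006],"rotation":[0,0,0],"claw":0},
    {"translation":[0.02,0,-0.0006],"rotation":[0,0,0],"claw":0},
    {"translation":[0.03,0,-0.0006],"rotation":[0,0,0],"claw":0},
    {"translation":[0.04,0,-0.0006],"rotation":[0,0,0],"claw":0},
    {"translation":[0.05,0,-0.0006],"rotation":[0,0,0],"claw":0},
    {"translation":[0.06,0,-0.0006],"rotation":[0,0,0],"claw":0},
    {"translation":[0.068,0,-0.0006],"rotation":[0,0,0],"claw":0},
    {"translation":[0.076,0,-0.0006],"rotation":[0,0,0],"claw":0},
    {"translation":[0.08,0,-0.0006],"rotation":[0,0,0],"claw":0},
    {"translation":[0.08,0,-0.0006],"rotation":[0,0,0],"claw":0},
    {"translation":[0.08,0,-0.0006],"rotation":[0,0,0],"claw":0},
  ],
)

```text
time: 6.83
eef_pos: [520.2, 0.6, 192.2]
orientation: [[-0.124, 0.992, -0.0], [0.992, 0.124, 0.001], [0.001, 0.0, -1.0]]
force: [-0.8, 1.5, 2.2]
width: 35.5
```

Run:
```python
from h import *
F=[]
for n in("side","top","side"):
    i=imaging.camera(n); cv2.imwrite(f"pics/{n}5.png",i);F.append(read_state()['force'].round(2).tolist())
s=cv2.imread('pics/side5.png')
t=cv2.imread('pics/top5.png')
cv2.imwrite('pics/s5.png',np.hstack([cv2.resize(s[120:220,200:300],None,fx=4,fy=4,interpolation=2),cv2.resize(t[140:240,140:240],None,fx=4,fy=4,interpolation=2)]))
q=read_state();print(q['eef_pos'],F,q['moment'],q['width'])
```

```text
[5.20153186e+02 4.96428635e-01 1.92179776e+02] [[-0.24, 2.51, 2.02], [-0.75, 1.47, 2.63], [-0.42, 2.94, 2.25]] [ 0.47611224 -0.00484441 -0.01264171] 35.27980372624765
```

View pics/s5.png

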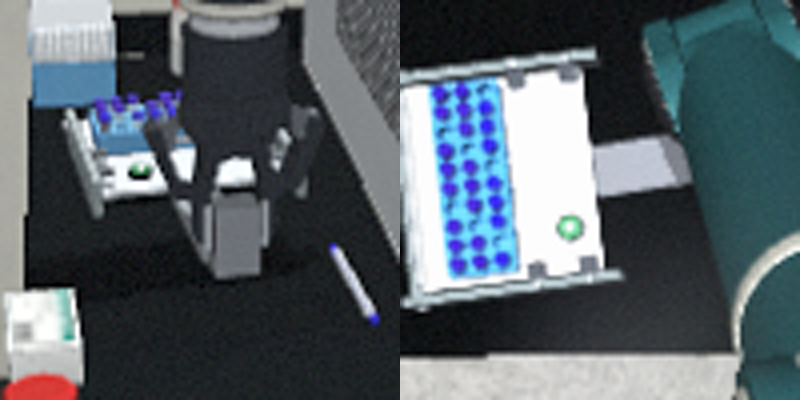

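step_arm(
  increments=[
    {"translation":[0.008,0,-0.0003],"rotation":[0,0,0],"claw":0},
    {"translation":[0.016,0,-0.0003],"rotation":[0,0,0],"claw":0},
    {"translation":[0.024,0,-0.0003],"rotation":[0,0,0],"claw":0},
    {"translation":[0.032,0,-0.0003],"rotation":[0,0,0],"claw":0},
    {"translation":[0.04,0,-0.0003],"rotation":[0,0,0],"claw":0},
  ],
)

```text
time: 7.4
eef_pos: [517.6, 19.9, 192.2]
orientation: [[-0.123, 0.992, -0.0], [0.992, 0.123, -0.0], [-0.0, -0.0, -1.0]]
force: [1.0, -1.1, 0.3]
width: 35.3
```

step_arm(
  increments=[
    {"translation":[0.006,0,0],"rotation":[0,0,0],"claw":0},
    {"translation":[0.012,0,0],"rotation":[0,0,0],"claw":0},
    {"translation":[0.018,0,0],"rotation":[0,0,0],"claw":0},
    {"translation":[0.024,0,0],"rotation":[0,0,0],"claw":0},
  ],
)

```text
time: 7.73
eef_pos: [516.4, 30.2, 192.3]
orientation: [[-0.122, 0.993, -0.0], [0.993, 0.122, -0.002], [-0.002, -0.001, -1.0]]
force: [0.3, -5.6, 0.3]
width: 35.8
```

step_arm(
  increments=[
    {"translation":[0.006,0,0],"rotation":[0,0,0],"claw":0},
    {"translation":[0.012,0,0],"rotation":[0,0,0],"claw":0},
    {"translation":[0.018,0,0],"rotation":[0,0,0],"claw":0},
    {"translation":[0.024,0,0],"rotation":[0,0,0],"claw":0},
  ],
)

```text
time: 8.07
eef_pos: [514.9, 42.1, 192.2]
orientation: [[-0.121, 0.993, -0.001], [0.993, 0.121, -0.002], [-0.002, -0.001, -1.0]]
force: [0.7, -5.4, 0.2]
width: 35.5
```

step_arm(
  increments=[
    {"translation":[0.006,0,0],"rotation":[0,0,0],"claw":0},
    {"translation":[0.012,0,0],"rotation":[0,0,0],"claw":0},
    {"translation":[0.018,0,0],"rotation":[0,0,0],"claw":0},
    {"translation":[0.024,0,0],"rotation":[0,0,0],"claw":0},
    {"translation":[0.03,0,0],"rotation":[0,0,0],"claw":0},
  ],
)

```text
time: 8.48
eef_pos: [513.0, 57.0, 192.2]
orientation: [[-0.121, 0.993, -0.001], [0.993, 0.121, -0.002], [-0.002, -0.001, -1.0]]
force: [0.8, -6.6, -0.1]
width: 35.2
```

step_arm(
  increments=[
    {"translation":[0.004,0,0],"rotation":[0,0,0],"claw":0},
    {"translation":[0.008,0,0],"rotation":[0,0,0],"claw":0},
    {"translation":[0.012,0,0],"rotation":[0,0,0],"claw":0},
    {"translation":[0.016,0,0],"rotation":[0,0,0],"claw":0},
    {"translation":[0.02,0,0],"rotation":[0,0,0],"claw":0},
  ],
)

```text
time: 8.9
eef_pos: [511.8, 66.9, 192.2]
orientation: [[-0.121, 0.993, -0.001], [0.993, 0.121, -0.002], [-0.002, -0.001, -1.0]]
force: [0.5, -6.0, 1.4]
width: 35.0
```

Run:
```python
from h import *
F=[]
for n in("side","top","side"):
    i=imaging.camera(n); cv2.imwrite(f"pics/{n}6.png",i);F.append(read_state()['force'].round(2).tolist())
s=cv2.imread('pics/side6.png')
t=cv2.imread('pics/top6.png')
cv2.imwrite('pics/s6.png',np.hstack([cv2.resize(s[120:220,200:300],None,fx=4,fy=4,interpolation=2),cv2.resize(t[140:240,140:240],None,fx=4,fy=4,interpolation=2)]))
q=read_state();print(q['eef_pos'],F,q['moment'],q['width'])
```

```text
[511.75063123  67.38131333 192.1926916 ] [[1.13, -4.78, -1.35], [0.57, -4.77, 0.08], [1.11, -5.02, -0.88]] [-1.00652535 -0.13938203 -0.04402251] 35.48804673728301
```

View pics/s6.png

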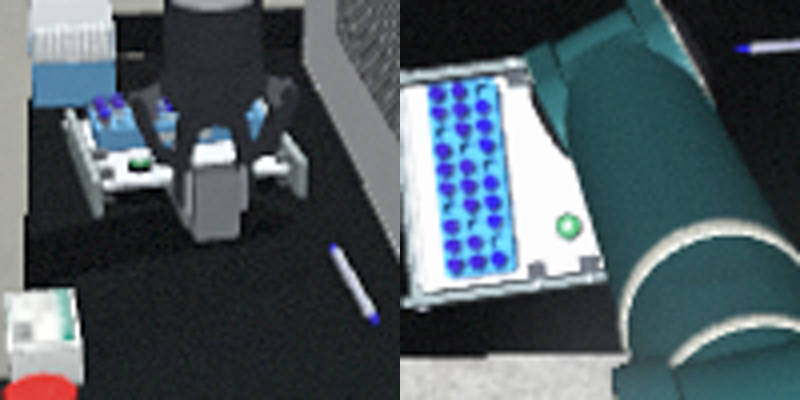

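step_arm(
  increments=[
    {"translation":[0.002,0,0],"rotation":[0,0,0],"claw":0},
    {"translation":[0.004,0,0],"rotation":[0,0,0],"claw":0},
    {"translation":[0.006,0,0],"rotation":[0,0,0],"claw":0},
    {"translation":[0.008,0,0],"rotation":[0,0,0],"claw":0},
  ],
)

```text
time: 9.38
eef_pos: [511.3, 71.4, 192.2]
orientation: [[-0.122, 0.993, -0.001], [0.993, 0.122, -0.001], [-0.001, -0.001, -1.0]]
force: [1.3, -5.4, -0.1]
width: 35.4
```

step_arm(
  increments=[
    {"translation":[0.002,0,0],"rotation":[0,0,0],"claw":0},
    {"translation":[0.004,0,0],"rotation":[0,0,0],"claw":0},
    {"translation":[0.006,0,0],"rotation":[0,0,0],"claw":0},
  ],
)

```text
time: 9.63
eef_pos: [510.9, 74.4, 192.2]
orientation: [[-0.122, 0.993, -0.0], [0.993, 0.122, -0.001], [-0.001, -0.001, -1.0]]
force: [1.3, -5.3, 0.7]
width: 35.4
```

step_arm(
  increments=[
    {"translation":[0.002,0,0],"rotation":[0,0,0],"claw":0},
    {"translation":[0.004,0,0],"rotation":[0,0,0],"claw":0},
  ],
)

```text
time: 9.8
eef_pos: [510.7, 76.4, 192.2]
orientation: [[-0.122, 0.992, -0.0], [0.992, 0.122, -0.001], [-0.001, -0.001, -1.0]]
force: [-0.7, -4.9, 0.9]
width: 35.2
```

step_arm(
  increments=[
    {"translation":[0.002,0,0],"rotation":[0,0,0],"claw":0},
    {"translation":[0.004,0,0],"rotation":[0,0,0],"claw":0},
  ],
)

```text
time: 9.97
eef_pos: [510.4, 78.4, 192.2]
orientation: [[-0.122, 0.993, -0.001], [0.993, 0.122, -0.001], [-0.001, -0.001, -1.0]]
force: [-0.1, -4.3, -0.0]
width: 35.8
```

step_arm(
  increments=[
    {"translation":[0.001,0,0],"rotation":[0,0,0],"claw":0},
    {"translation":[0.002,0,0],"rotation":[0,0,0],"claw":0},
    {"translation":[0.003,0,0],"rotation":[0,0,0],"claw":0},
  ],
)

```text
time: 10.22
eef_pos: [510.1, 80.3, 192.2]
orientation: [[-0.123, 0.992, -0.0], [0.992, 0.123, -0.0], [-0.0, -0.0, -1.0]]
force: [1.1, -4.6, -1.5]
width: 35.8
```

step_arm(
  increments=[
    {"translation":[0.001,0,0],"rotation":[0,0,0],"claw":0},
    {"translation":[0.002,0,0],"rotation":[0,0,0],"claw":0},
  ],
)

```text
time: 10.38
eef_pos: [510.0, 81.7, 192.2]
orientation: [[-0.123, 0.992, -0.0], [0.992, 0.123, -0.0], [-0.0, -0.0, -1.0]]
force: [0.1, -3.5, -1.5]
width: 35.5
```

step_arm(
  increments=[
    {"translation":[0.001,0,0],"rotation":[0,0,0],"claw":0},
    {"translation":[0.002,0,0],"rotation":[0,0,0],"claw":0},
  ],
)

```text
time: 10.55
eef_pos: [509.9, 82.8, 192.2]
orientation: [[-0.123, 0.992, -0.0], [0.992, 0.123, 0.0], [0.0, -0.0, -1.0]]
force: [0.9, -4.3, -1.5]
width: 35.2
```

step_arm(
  increments=[
    {"translation":[0.001,0,0],"rotation":[0,0,0],"claw":0},
    {"translation":[0.002,0,0],"rotation":[0,0,0],"claw":0},
  ],
)

```text
time: 10.72
eef_pos: [509.7, 83.8, 192.2]
orientation: [[-0.123, 0.992, -0.0], [0.992, 0.123, 0.0], [0.0, -0.0, -1.0]]
force: [0.6, -2.5, -3.1]
width: 35.7
```

step_arm(
  increments=[
    {"translation":[0.001,0,0],"rotation":[0,0,0],"claw":0},
    {"translation":[0.002,0,0],"rotation":[0,0,0],"claw":0},
  ],
)

```text
time: 10.88
eef_pos: [509.7, 84.2, 192.2]
orientation: [[-0.123, 0.992, -0.0], [0.992, 0.123, -0.001], [-0.001, -0.001, -1.0]]
force: [0.9, -5.4, -2.4]
width: 34.7
```

Run:
```python
from h import *
F=[]
for n in("side","top"):
    i=imaging.camera(n); cv2.imwrite(f"pics/{n}7.png",i);F.append(read_state()['force'].round(2).tolist())
s=cv2.imread('pics/side7.png')
cv2.imwrite('pics/s7.png',cv2.resize(s[140:200,205:285],None,fx=8,fy=8,interpolation=2))
q=read_state();print(q['eef_pos'],F,q['moment'],q['width'])
```

```text
[509.69574535  84.18132559 192.19987219] [[0.86, -5.66, -2.29], [-0.26, -5.03, -2.15]] [-1.12763019 -0.15693495  0.0397521 ] 35.23670334579173
```

View pics/s7.png

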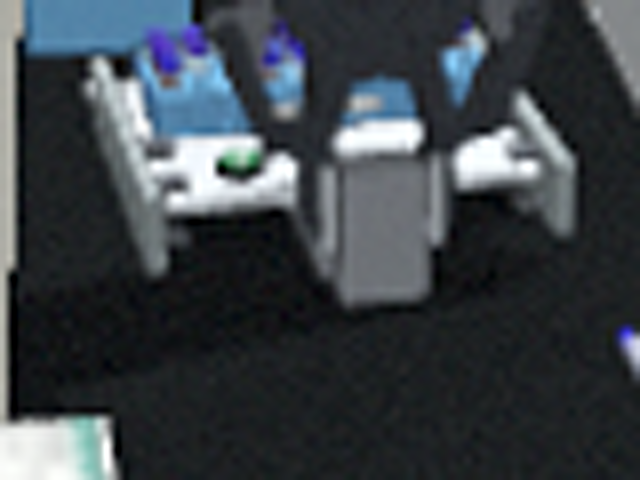

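The plate now looks level with the tabs, and the last 1 mm command only moved the wedge 0.4 mm, so resistance is starting. I'll continue in fine steps.

step_arm(
  increments=[
    {"translation":[0.0005,0,0],"rotation":[0,0,0],"claw":0},
    {"translation":[0.001,0,0],"rotation":[0,0,0],"claw":0},
    {"translation":[0.001,0,0],"rotation":[0,0,0],"claw":0},
  ],
)

```text
time: 11.23
eef_pos: [509.7, 84.3, 192.2]
orientation: [[-0.123, 0.992, -0.0], [0.992, 0.123, -0.001], [-0.001, -0.001, -1.0]]
force: [0.4, -6.8, -2.4]
width: 35.4
```

step_arm(
  increments=[
    {"translation":[0.0005,0,0],"rotation":[0,0,0],"claw":0},
    {"translation":[0.001,0,0],"rotation":[0,0,0],"claw":0},
    {"translation":[0.001,0,0],"rotation":[0,0,0],"claw":0},
  ],
)

```text
time: 11.48
eef_pos: [509.7, 84.4, 192.2]
orientation: [[-0.122, 0.993, -0.001], [0.993, 0.122, -0.002], [-0.002, -0.001, -1.0]]
force: [1.0, -7.5, -0.9]
width: 35.1
```

step_arm(
  increments=[
    {"translation":[0.0005,0,0],"rotation":[0,0,0],"claw":0},
    {"translation":[0.001,0,0],"rotation":[0,0,0],"claw":0},
    {"translation":[0.001,0,0],"rotation":[0,0,0],"claw":0},
  ],
)

```text
time: 11.73
eef_pos: [509.6, 84.5, 192.2]
orientation: [[-0.122, 0.993, -0.001], [0.993, 0.122, -0.002], [-0.002, -0.001, -1.0]]
force: [1.2, -8.3, -0.3]
width: 35.5
```

step_arm(
  increments=[
    {"translation":[0.0005,0,0],"rotation":[0,0,0],"claw":0},
    {"translation":[0.001,0,0],"rotation":[0,0,0],"claw":0},
    {"translation":[0.001,0,0],"rotation":[0,0,0],"claw":0},
  ],
)

```text
time: 11.98
eef_pos: [509.6, 84.7, 192.2]
orientation: [[-0.121, 0.993, -0.001], [0.993, 0.121, -0.003], [-0.003, -0.001, -1.0]]
force: [0.1, -9.3, -0.7]
width: 35.2
```

step_arm(
  increments=[
    {"translation":[0.0005,0,0],"rotation":[0,0,0],"claw":0},
    {"translation":[0.001,0,0],"rotation":[0,0,0],"claw":0},
    {"translation":[0.0015,0,0],"rotation":[0,0,0],"claw":0},
    {"translation":[0.0015,0,0],"rotation":[0,0,0],"claw":0},
  ],
)

```text
time: 12.32
eef_pos: [509.6, 84.9, 192.2]
orientation: [[-0.121, 0.993, -0.001], [0.993, 0.121, -0.004], [-0.003, -0.001, -1.0]]
force: [1.3, -11.3, -0.1]
width: 35.4
```

step_arm(
  increments=[
    {"translation":[0.0005,0,0],"rotation":[0,0,0],"claw":0},
    {"translation":[0.001,0,0],"rotation":[0,0,0],"claw":0},
    {"translation":[0.001,0,0],"rotation":[0,0,0],"claw":0},
  ],
)

```text
time: 12.57
eef_pos: [509.6, 85.0, 192.3]
orientation: [[-0.121, 0.993, -0.001], [0.993, 0.121, -0.004], [-0.004, -0.001, -1.0]]
force: [0.5, -12.6, -0.1]
width: 35.2
```

step_arm(
  increments=[
    {"translation":[0.0005,0,0],"rotation":[0,0,0],"claw":0},
    {"translation":[0.001,0,0],"rotation":[0,0,0],"claw":0},
    {"translation":[0.001,0,0],"rotation":[0,0,0],"claw":0},
  ],
)

```text
time: 12.82
eef_pos: [509.6, 85.1, 192.2]
orientation: [[-0.12, 0.993, -0.001], [0.993, 0.12, -0.005], [-0.004, -0.002, -1.0]]
force: [0.8, -13.5, 0.3]
width: 35.9
```

Run:
```python
from h import *
F=[]
for k in range(3):
  for n in("side","top"):
    i=imaging.camera(n); cv2.imwrite(f"pics/{n}8.png",i);F.append(read_state()['force'].round(2).tolist())
s=cv2.imread('pics/side8.png')
cv2.imwrite('pics/s8.png',cv2.resize(s[140:200,205:285],None,fx=8,fy=8,interpolation=2))
q=read_state();print(q['eef_pos'],F,q['width'])
```

```text
[509.59658721  85.06551062 192.23638285] [[1.63, -12.31, 0.48], [1.72, -13.78, -0.32], [1.34, -13.21, -0.68], [0.8, -14.53, 0.01], [0.88, -12.97, 0.21], [1.63, -13.71, 0.12]] 35.34510213954529
```

View pics/s8.png

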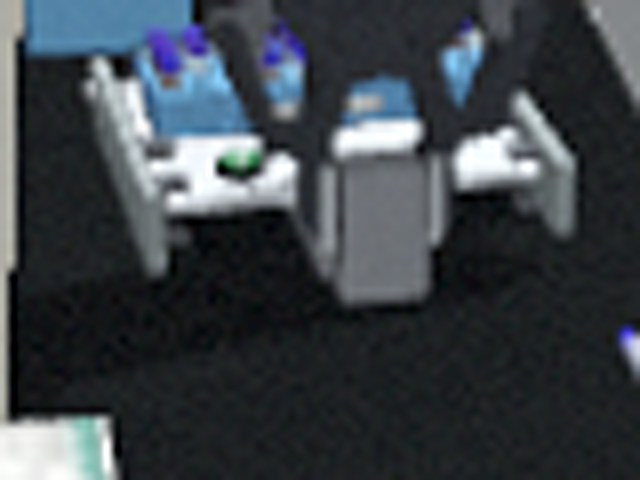

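About 13.5 N now against about 5.3 N sliding, so 8 N above: snug. The plate is under its tabs. I'll relax the forward preload before opening.

step_arm(
  increments=[
    {"translation":[-0.004,0,0],"rotation":[0,0,0],"claw":0},
    {"translation":[-0.008,0,0],"rotation":[0,0,0],"claw":0},
    {"translation":[-0.01,0,0],"rotation":[0,0,0],"claw":0},
    {"translation":[-0.01,0,0],"rotation":[0,0,0],"claw":0},
    {"translation":[-0.01,0,0],"rotation":[0,0,0],"claw":0},
  ],
)

```text
time: 13.53
eef_pos: [509.7, 84.1, 192.2]
orientation: [[-0.124, 0.992, -0.0], [0.992, 0.124, 0.001], [0.001, -0.0, -1.0]]
force: [-0.3, 0.0, -4.4]
width: 35.2
```

step_arm(
  increments=[
    {"translation":[0,0,0],"rotation":[0,0,0],"claw":50},
    {"translation":[0,0,0],"rotation":[0,0,0],"claw":60},
    {"translation":[0,0,0],"rotation":[0,0,0],"claw":70},
    {"translation":[0,0,0],"rotation":[0,0,0],"claw":80},
    {"translation":[0,0,0],"rotation":[0,0,0],"claw":80},
    {"translation":[0,0,0],"rotation":[0,0,0],"claw":80},
    {"translation":[0,0,0],"rotation":[0,0,0],"claw":80},
  ],
)

```text
time: 14.12
eef_pos: [509.9, 83.4, 192.4]
orientation: [[-0.123, 0.992, 0.0], [0.992, 0.123, 0.0], [0.0, 0.0, -1.0]]
force: [0.6, 0.7, -0.1]
width: 68.2
```

Run:
```python
from h import *
F=[]
for n in("side","top"):
    i=imaging.camera(n); cv2.imwrite(f"pics/{n}9.png",i);F.append(read_state()['force'].round(2).tolist())
s=cv2.imread('pics/side9.png')
cv2.imwrite('pics/s9.png',cv2.resize(s[130:200,200:290],None,fx=7,fy=7,interpolation=2))
q=read_state();print(q['eef_pos'],F,q['width'])
```

```text
[509.88645     83.37724    192.31165363] [[-0.24, -0.44, -0.7], [-1.57, -0.42, -0.32]] 67.90347256003096
```

View pics/s9.png

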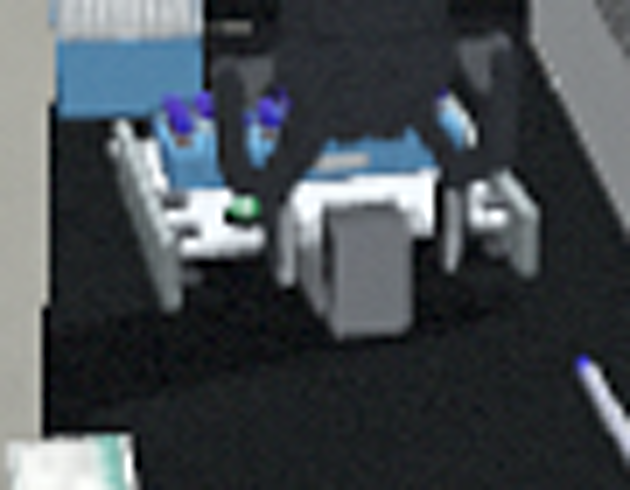

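The fingers are open and clear of the heel on both sides. I'll retract straight up, then back.

step_arm(
  increments=[
    {"translation":[0,0,-0.02],"rotation":[0,0,0],"claw":80},
    {"translation":[0,0,-0.06],"rotation":[0,0,0],"claw":80},
    {"translation":[0,0,-0.12],"rotation":[0,0,0],"claw":80},
    {"translation":[0,0,-0.2],"rotation":[0,0,0],"claw":80},
    {"translation":[0,0,-0.28],"rotation":[0,0,0],"claw":80},
    {"translation":[0,0,-0.34],"rotation":[0,0,0],"claw":80},
    {"translation":[-0.06,0,-0.36],"rotation":[0,0,0],"claw":80},
    {"translation":[-0.14,0,-0.36],"rotation":[0,0,0],"claw":80},
    {"translation":[-0.22,0,-0.36],"rotation":[0,0,0],"claw":80},
    {"translation":[-0.3,0,-0.36],"rotation":[0,0,0],"claw":80},
    {"translation":[-0.38,0,-0.36],"rotation":[0,0,0],"claw":80},
    {"translation":[-0.46,0,-0.36],"rotation":[0,0,0],"claw":80},
    {"translation":[-0.5,0,-0.36],"rotation":[0,0,0],"claw":80},
    {"translation":[-0.5,0,-0.36],"rotation":[0,0,0],"claw":80},
    {"translation":[-0.5,0,-0.36],"rotation":[0,0,0],"claw":80},
  ],
)

```text
time: 15.47
eef_pos: [540.3, -166.0, 372.7]
orientation: [[-0.12, 0.993, 0.0], [0.993, 0.12, 0.0], [0.0, 0.0, -1.0]]
force: [-0.3, 0.8, -0.3]
width: 67.9
```

Run:
```python
from h import *
for n in("side","top"):
    i=imaging.camera(n); cv2.imwrite(f"pics/{n}10.png",i)
s=cv2.imread('pics/side10.png');t=cv2.imread('pics/top10.png')
cv2.imwrite('pics/s10.png',cv2.resize(s[130:200,200:290],None,fx=7,fy=7,interpolation=2))
cv2.imwrite('pics/t10.png',np.hstack([cv2.resize(t[140:230,130:220],None,fx=5,fy=5,interpolation=2),cv2.resize(s[130:320,190:350],None,fx=2.2,fy=450/190)[:450]]))
q=read_state();print(q['eef_pos'],q['force'])
```

```text
[ 540.59586241 -163.40869379  372.70577378] [ 0.10327262  0.38849031 -0.08322306]
```

View pics/s10.png

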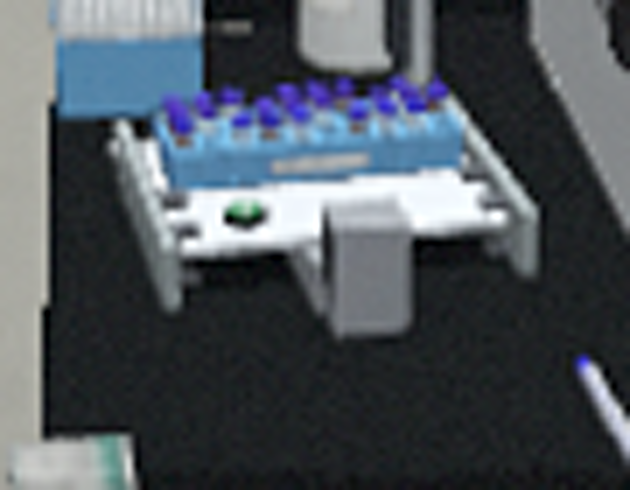

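View pics/t10.png

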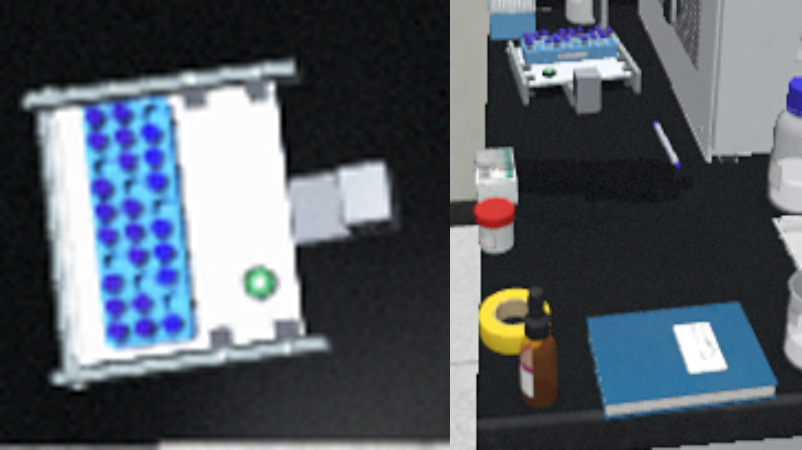

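Run:
```python
from h import *
f=lambda u,v:((u+.5)/5-.5+130,(v+.5)/5-.5+140)
H=np.array([ray('top',*f(u,v),56)[:2] for u,v in((340,168),(385,162),(391,215),(345,222))]);print('heel top',H.round(1).tolist(),H.mean(0))
g=lambda u,v:((u+.5)/7-.5+200,(v+.5)/7-.5+130)
H2=np.array([ray('side',*g(u,v),56)[:2] for u,v in((328,208),(400,203),(412,233),(338,238))]);print('side heel',H2.mean(0))
a=np.radians(97);d=np.array([np.cos(a),np.sin(a)]);n=np.array([-d[1],d[0]])
for h in(H,H2):
  r=h.mean(0)-[504.3,132];print('along',r@d,'lat',r@n)
# front top edge height: side view pixel vs vertical plane through edge y
for nm,pic in(('before',0),('after',10)):
  s=cv2.cvtColor(cv2.imread(f'pics/side{pic}.png'),cv2.COLOR_BGR2GRAY).astype(float)
  for u in (231,233,236,238,240):
    col=s[150:180,u];k=[i for i in range(len(col)-1) if col[i]>110>=col[i+1]]
    print(nm,u,[round(150+i+(col[i]-110)/(col[i]-col[i+1]),2) for i in k])
for z in(10,20):
  for w in(-50,50):
    P=np.array([504.3,132])+n*w;print(z,w,proj('side',[*P,z]))
```

```text
heel top [[525.5, 97.5], [528.9, 70.0], [496.2, 66.4], [492.2, 94.3]] [510.68111103  82.04944347]
side heel [509.08036524  68.67979678]
along -50.355894463463656 lat -0.2461056725878077
along -63.43080400352751 lat 2.9720584729687003
before 231 [np.float64(168.31)]
before 233 [np.float64(157.0), np.float64(162.08), np.float64(168.21)]
before 236 [np.float64(156.4), np.float64(161.99), np.float64(168.04)]
before 238 [np.float64(168.09)]
before 240 [np.float64(167.68)]
after 231 [np.float64(155.82), np.float64(165.75)]
after 233 [np.float64(159.88), np.float64(165.73)]
after 236 [np.float64(159.65), np.float64(165.3)]
after 238 [np.float64(165.12)]
after 240 [np.float64(165.18)]
10 -50 [263.56825506 165.23039901]
10 50 [234.52042289 167.97529013]
20 -50 [263.59470553 162.50218314]
20 50 [234.43753621 165.21556338]
```

The front edge rose from pixel row 168.1 to 165.4, which is about 10 mm. That matches the level height I predicted, and the wedge is centred to within 0–3 mm. Handing in.

Run:
```python
from workcell import ticket
print(ticket.job_done())
```

```text
the job is handed in; nothing more can be done
None
```

The wedge is under the middle of the platform's front edge, the platform is up level against its tabs, and I've let go and handed the job in at about 15.6 s of the 59 s allowed.

I gripped the wedge by its heel, laid it flat in front of the edge at the stand's angle (97°) and pushed it in with small steps.

| Check | Result |
|---|---|
| Push force | About 5.3 N while sliding, averaging 13.5 N when I stopped, so about 8 N above sliding (snug is 7 to 11 N; highest single reading 14.5 N). I eased the push to zero before opening the fingers. |
| Platform level | In the side picture the front edge rose about 2.7 pixels (about 10 mm) to within 0.3 pixels of the predicted level height, and the plate sits under the tabs. |
| Wedge centring | Within about 0 to 3 mm of the middle of the edge. |
| Robot clear | The fingers released cleanly, the wrist force is near zero, and the gripper is 180 mm up and 250 mm back. |
| Bystanders | The bottle, tape roll, carton and pen show no visible change in the last pictures. |

**Disagreement:** the two cameras put the heel 13 mm apart along the push direction (50 mm and 63 mm in front of the edge). The corner picks in the coarse side picture were rough. The arm's own reading at release put it about 49–50 mm in front, which agrees with the top camera, so I trusted those.

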